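# Clip a cap-lamp battery pack into the lamp-room test dock

## Task

Put the grey battery pack on test: swing the dock's spring clip up until it stays open, slide the carriage with the pack fully home so that the pack meets the contact block, then lower the clip gently onto the pack. Keep hold of the red bar all the way down so that the clip never snaps shut, and leave the other things on the shelf where they are.

Things in the scene. Friction and masses are not known exactly. Their poses are not given: they have to be found in the camera images.
- dock: Battery test dock fixed on the green shelf: steel base plate 430 x 120 x 10 mm, grooved aluminium rail along it; at one end a black contact block (top 72 mm high), green clip bracket (115 mm high) and low grey box. Origin: plate's underside on the rail's centre line; the plate spans dock x -245 to +185 mm. x runs along the rail towards the contact block (home), z up. Heights here are above the shelf.
- carriage: Aluminium carriage, captive on the rail (its keepers run in the grooves, 1.5 mm play), free to slide along it with about 4 to 10 N, stays where left. Plate 170 x 92 x 8 mm, top 39 mm high, side lips 10 mm and rear lip 14 mm high round the pack; open in front. Origin: centre of the plate's underside, x towards home. Home: origin at dock x = +9 mm, pack on the contact block; starts 90 to 150 mm short of it.
- knob (a point): Top centre of the carriage's upright black push knob with a yellow band: round post, 22 mm diameter, 39 to 81 mm high, on the rail's centre line, 32 mm (axis) behind the pack's rear end. Moves with the carriage.
- clip (a joint): Hinge of the spring clip, rad: 0 = fully down, nothing under it; 0.12 = lying on a pack; 1.8 = open stop, leaning just past upright. Axis: dock +y through clip_pivot; growing lifts the bar up and over in the home direction. Over-centre spring: below about 1 rad it is pressed down (about 8 N at its pad), above about 1.3 it is carried to the open stop and stays. Let go while coming down, it snaps shut.
- clip_pivot (a point): The clip's hinge axis, centre of the bracket, 100 mm high, fixed to the dock at dock x = +128 mm.
- clip_bar (a point): Centre of the clip's red round bar: 14 mm diameter, 150 mm long, along dock y; a steel strip up to 28 mm wide joins it at mid-length, its ends are free. Clip on a pack: 150 mm from the pivot towards dock -x, 25 mm above it. 107 mm high when fully down, 246 when open. The clip's rubber pad, 78 mm from the hinge, hangs 9 mm below the pack's top level when down, barring the pack.
- pack: Grey flat battery pack with a white patch and copper terminals on its front end, loose, lying in the carriage: 120 mm long (x, front at +x towards the contact block), 76 mm wide (y), 34 mm high, about 0.4 kg. Origin: centre of its underside. On the carriage its top is 73 mm high. It has 2 mm play to each side lip.
- pack_front (a point): Centre of the pack's front (terminal) face, 17 mm above its underside.
- contact (a point): Centre of the contact block's face (copper contacts), fixed to the dock at dock x = +95 mm, 56 mm high; the pack's front face lies on it when home.
- lens: Bystander: domed clear glass lamp lens, 76 mm in diameter, 28 mm high, lying dome up beside the dock. Origin: centre of its underside.
- lock_ring: Bystander: brass locking ring, 90 mm outer diameter, 14 mm high, beside the dock. Origin: centre of its underside.
- belt_clip: Bystander: blue plastic belt clip, 90 x 40 x 22 mm, beside the dock. Origin: centre of its underside.
- cap_lamp: Bystander: yellow cap lamp head, 80 mm in diameter, 62 mm high, standing lens up. Origin: centre of its underside.
- spare_pack: Bystander: black battery pack with a yellow patch, 120 x 76 x 34 mm, lying on the shelf. Origin: centre of its underside.
- driver: Bystander: orange-handled screwdriver, 190 mm long, lying on the shelf.
- cleaner: Bystander: white bottle with a blue cap, 56 mm in diameter, 130 mm high.
Not all that is in view belongs to the job. There is more than one size of the pack; the job needs the smaller. There is more than one size of the carriage; the one meant has the size given above.

How it is judged:
By the outcome, as a careful person would: the job done as asked, in the order asked, and still so for the second after the job is handed in, with the robot touching nothing.
It also fails if it takes over 70 s, if anything falls off the work surface, if the arm or the gripper's body presses on something with over 40 N, if the wrist force passes 120 N, or if a joint passes its speed limit or range.

## Robot

A 6-joint arm with a two-finger parallel gripper is mounted at the origin on the work surface. World frame = base frame: x ahead of the robot, y to its left, z up, the work surface at z = 0. Lengths are in m, angles in rad, forces in N, time in s.
With the tool pointing down it reaches from about 0.275 to 0.975 m from the base axis. Payload 8.4 kg.
Tool frame: the origin (TCP) lies midway between the tips of the shut fingers; the grasp point (between the pads) lies 19 mm behind it; z points along the fingers, y is the line along which they close (so a half turn about z gives the same grasp; the last joint's range is limited). The gripper opens to 92 mm and grips with 3 to 60 N. Pads are 20 mm wide; open, the fingers measure 128 mm over their backs; the gripper's body (75 mm by 189 mm) begins 69 mm behind the grasp point.
Start: joints at [-1.315, 0.353, 1.633, -0, 1.155, -0.002], TCP at [0.159, -0.604, 0.215] pointing down, gripper open.
Joint ranges: [-2.63, 2.63], [-0.92, 2.1], [0.06, 2.66], [-1.3, 4.44], [0, 2.69], [-3.02, 3.02]. Speed limits (rad/s): [2.22, 2.22, 2.79, 3.14, 3.14, 3.14].

## Interface

Orientations are given as a rotation vector (axis times angle).
In Python, from bench import * gives the robot as it stands. The module is installed in compiled form; this text tells all that it offers.
- The arm moves only by the shell command python3 -m jog 'ROWS' [OPENING] [FORCE]. ROWS is JSON, a list of rows, each a list of 6 numbers: the shift along the tool's x, y, z as a fraction of full scale, then the turn, a rotation vector about the tool's x, y, z as a fraction of full scale. A call has 1 to 20 rows; each row shifts and turns the commanded pose from where the row before left it, along the tool's axes as they then stand; what a row does not reach is not made up. Full scale, the value 1, is 0.1 m for a shift and 90 degrees for a turn. A row lasts 1/12 s, in which the tool goes at most 41.7 mm and 7.16 degrees, less where a joint would pass 70% of its speed; a pose out of reach is approached as far as the arm can. A call with a number of a shift or a turn outside -1 to 1 is refused whole. A call with a gripper value outside its range is refused whole. OPENING is the opening, from 0 (shut) to 1 (fully open), set as the call begins (- or left out, the last holds). The fingers move at their own pace and stop on an object; FORCE is the grip in N (left out, the last holds). Time passes only in rows, so rows that do not move let the fingers close. It gives the time, the measured TCP pose, the force, the opening and the grip force at its end, in the units of the state.
- state(): the state, without advancing time (a new reading comes with each control period).
- snapshot(name): name is "scene" or "top"; returns a dict with "color" (480x640x3 uint8, red, green, blue), "fx", "fy", "cx", "cy" (pixels), "k1" (the pictures are not rectified: a ray, as slopes to the right and down, at radius r is drawn at 1 + k1 r^2 times it, then the intrinsics apply), "R" (3x3) and "t" (3): a world point X has camera coordinates R X + t. Camera axes: x right, y down, z forward; pixel columns grow to the right and rows downward; lengths in m; the calibration is good to about 2 mm. A picture is of the moment at which its call begins. There is no depth.
- job_done(): hands the job in; it is judged then, once.
Trained networks look in a picture, given as the dict that the camera call returned (one of the last four; its "shot" number tells which), for a name from the list of things; names that differ only in an ending like _2 or _b are one class to them, and where a whole thing is asked for, a point or a joint stands for the part that bears it (a point fixed in the world has none). Each returns a list of dicts, best first, with "score" (0 to 1); they miss things now and then, are a little off and sometimes report something else, mostly with a low value. They report only what shows in the picture. A call takes as long as a camera call. They do not tell look-alikes from the thing itself.
- recognise(query, picture): "pixel" ([column, row] in pixels, amid what is visible of it).
The state is a dict: "t": time; "qpos": joint angles; "dq": joint speeds; "tau": joint torques, N m; "eef_pos": TCP position; "ee_rot": TCP orientation; "force": force on the tool from outside, world axes, zero at the start; "torque": the same for the moment, N m; "finger_gap": finger opening in m; "grasp_force": force on a finger pad.
Only numpy, scipy, OpenCV 4.12 (cv2) and the standard library are available. Lean on these libraries where they do the work, as an engineer would, in place of code of your own. Each camera call takes 0.05 s, during which the arm holds its last target. There are 200 camera calls.

## Working session

There is one attempt and no reset: what is moved stays moved. The work goes in short steps, Python scripts to look and compute and a shell command to move; the robot and the scene stay as the last step left them, time stands still between calls to the robot, and variables do not carry over. Pictures are saved under pics/ and viewed, at most 10 in all, crops included, and the job is handed in when it is done.

```bash
mkdir -p pics
cat > h.py <<'E'
from bench import *
import numpy as np, cv2
def ray(s,px):
    K=np.array([[s["fx"],0,s["cx"]],[0,s["fy"],s["cy"]],[0,0,1.]])
    d=(np.array(px,float)-[s["cx"],s["cy"]])/[s["fx"],s["fy"]]
    u=d.copy()
    for _ in range(20): u=d/(1+s["k1"]*(u@u))
    R=np.array(s["R"]);t=np.array(s["t"])
    return -R.T@t, R.T@np.array([u[0],u[1],1.])
def atz(s,px,z):
    c,v=ray(s,px); return c+v*(z-c[2])/v[2]
def proj(s,X):
    p=np.array(s["R"])@np.array(X)+np.array(s["t"]); u=p[:2]/p[2]; u=u*(1+s["k1"]*(u@u))
    return u*[s["fx"],s["fy"]]+[s["cx"],s["cy"]]
def tri(s1,p1,s2,p2):
    A=[];b=[]
    for s,p in((s1,p1),(s2,p2)):
        c,v=ray(s,p);v=v/np.linalg.norm(v);M=np.eye(3)-np.outer(v,v);A.append(M);b.append(M@c)
    return np.linalg.lstsq(np.vstack(A),np.hstack(b),rcond=None)[0]
def save(s,n,crop=None,f=1):
    im=s["color"][:,:,::-1]
    if crop: im=im[crop[1]:crop[3],crop[0]:crop[2]]
    cv2.imwrite("pics/"+n,cv2.resize(im,None,fx=f,fy=f,interpolation=cv2.INTER_CUBIC))
E
python3 - <<'E'
from h import *
a=snapshot("scene");b=snapshot("top")
save(a,"s1.png");save(b,"t1.png")
for n in "dock carriage knob clip_bar clip_pivot pack pack_front contact clip".split():
    for nm,s in(("s",a),("t",b)):
        print(n,nm,[(np.round(r["pixel"]).tolist(),round(r["score"],2)) for r in recognise(n,s)[:4]])
for s in(a,b): print(ray(s,(320,240)))
print(state()["ee_rot"])
E
```

```text
dock s [([336.0, 278.0], 0.81)]
dock t [([274.0, 237.0], 0.93)]
carriage s [([460.0, 244.0], 0.81), ([251.0, 298.0], 0.67)]
carriage t [([368.0, 235.0], 0.88), ([136.0, 219.0], 0.77)]
knob s [([463.0, 247.0], 0.76), ([252.0, 298.0], 0.71)]
knob t [([136.0, 215.0], 0.78), ([371.0, 236.0], 0.57), ([274.0, 232.0], 0.55)]
clip_bar s [([342.0, 249.0], 0.68)]
clip_bar t [([271.0, 233.0], 0.83)]
clip_pivot s [([336.0, 280.0], 0.83)]
clip_pivot t [([479.0, 228.0], 0.69), ([272.0, 240.0], 0.68)]
pack s [([282.0, 280.0], 0.96), ([155.0, 245.0], 0.71)]
pack t [([334.0, 232.0], 0.93), ([443.0, 354.0], 0.93)]
pack_front s [([284.0, 281.0], 0.91), ([153.0, 244.0], 0.69), ([339.0, 226.0], 0.6), ([336.0, 280.0], 0.22)]
pack_front t [([332.0, 232.0], 0.76), ([444.0, 348.0], 0.75), ([231.0, 154.0], 0.27)]
contact s [([335.0, 278.0], 0.81)]
contact t [([273.0, 239.0], 0.9)]
clip s [([283.0, 280.0], 0.67), ([338.0, 253.0], 0.59)]
clip t [([274.0, 233.0], 0.79)]
(array([ 1.35211873, -0.36330712,  0.98015277]), array([-0.65008994,  0.30107335, -0.6980356 ]))
(array([ 0.32392802, -0.03931247,  1.20757598]), array([ 0.19620447, -0.01788028, -0.98052559]))
[3.11548983e+00 4.03838242e-01 4.83415206e-05]
```

View pics/s1.png

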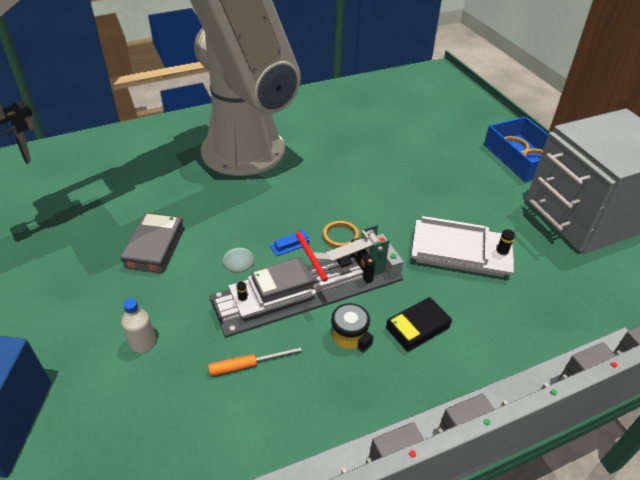

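View pics/t1.png

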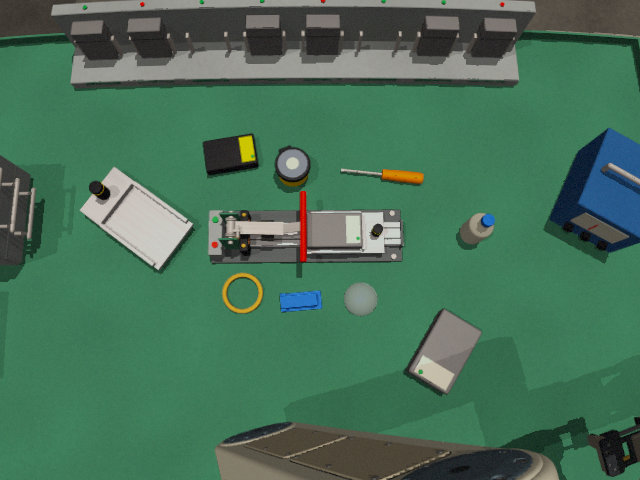

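The grey packs are at top (334,232) and (443,354), and the carriages at top (368,235) and (136,219). The pack and carriage on the dock rail fit the description: the other pack is larger and lies loose, and the other carriage is wider and off the rail. I'll confirm in a crop.

Run:
```python
from h import *
a=snapshot("scene");b=snapshot("top")
save(b,"t2.png",(200,180,420,280),3.6)
R=[]
for s,z in((a,.107),(b,.107)):
    im=s["color"].astype(int); m=((im[:,:,0]>140)&(im[:,:,1]<60)&(im[:,:,2]<60)).astype(np.uint8)
    n,l,st,c=cv2.connectedComponentsWithStats(m); k=1+np.argmax(st[1:,4]); 
    ys,xs=np.where(l==k); P=np.c_[xs,ys].astype(float); mu=P.mean(0); v=np.linalg.svd(P-mu,full_matrices=False)[2][0]
    q=(P-mu)@v; e=[mu+v*q.min(),mu+v*q.max()]; R.append((s,mu,e))
    print(st[k],mu,e,[atz(s,p,z).round(4) for p in [mu]+e])
print("tri mid",tri(a,R[0][1],b,R[1][1]))
for i in(0,1):
  for j in (0,1): print(i,j,tri(a,R[0][2][i],b,R[1][2][j]).round(4))
for p in [(209,211),(209,263),(402,208),(402,263)]: print("plate",p,atz(b,p,.01).round(4))
# yellow band knob top
print("knob",atz(b,(377,230),.081).round(4),"scene",atz(a,(242,285),.081).round(4), tri(a,(242,285),b,(377,230)))
for n in "lens lock_ring belt_clip cap_lamp spare_pack cleaner driver".split():
    r=recognise(n,b); 
    if r: print(n,r[0]["pixel"],atz(b,r[0]["pixel"],.02).round(3))
```

```text
[297 233  30  47 246] [311.28861789 256.6097561 ] [array([297.21470365, 232.87270027]), array([324.49881457, 278.89006637])] [array([ 0.5788, -0.0243,  0.107 ]), array([ 0.4989, -0.025 ,  0.107 ]), array([ 0.648 , -0.0238,  0.107 ])]
[300 191   6  70 409] [302.55501222 225.65770171] [array([302.55342204, 190.99992873]), array([302.55658794, 260.00011211])] [array([ 0.5747, -0.0233,  0.107 ]), array([ 0.6497, -0.0234,  0.107 ]), array([ 0.5024, -0.0232,  0.107 ])]
tri mid [ 0.57561035 -0.02311825  0.10343349]
0 0 [ 0.6104 -0.0459  0.217 ]
0 1 [ 0.5016 -0.0245  0.1094]
1 0 [ 0.6492 -0.0239  0.1083]
1 1 [ 0.5335  0.0028 -0.0254]
plate (209, 211) [0.6323 0.192  0.01  ]
plate (209, 263) [0.5121 0.1882 0.01  ]
plate (402, 208) [ 0.6375 -0.2495  0.01  ]
plate (402, 263) [ 0.5102 -0.2448  0.01  ]
knob [ 0.5706 -0.1815  0.081 ] scene [ 0.5779 -0.1817  0.081 ] [ 0.57221184 -0.181374    0.07478708]
lens [361.3, 300.2] [ 0.427 -0.151  0.02 ]
lock_ring [234.1, 282.8] [0.466 0.129 0.02 ]
belt_clip [303.3, 301.7] [ 0.424 -0.023  0.02 ]
cap_lamp [292.7, 163.8] [0.741 0.    0.02 ]
spare_pack [230.5, 153.3] [0.768 0.145 0.02 ]
cleaner [478.0, 228.7] [ 0.586 -0.421  0.02 ]
driver [399.4, 173.2] [ 0.718 -0.245  0.02 ]
```

View pics/t2.png

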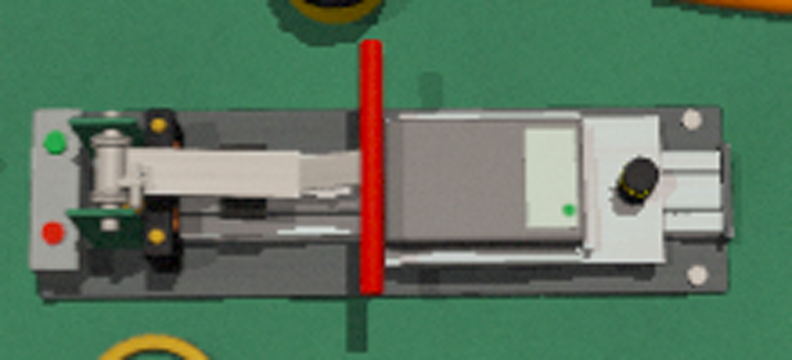

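The crop shows the dock with its home direction to the left (world +y). The bar is at crop (371,165), the small pack in the rail carriage at (485,180), and the knob at (638,178). The dock origin comes out at about (0.5755, 0.001), so I'll move above the bar's near end.

```bash
python3 -m jog '[[0,0,0,0,0,0.0547],[0,0,0,0,0,0.0547],[0,0,0,0,0,0.0547],[0.213,-0.341,0,0,0,0],[0.213,-0.341,0,0,0,0],[0.213,-0.341,0,0,0,0],[0.213,-0.341,0,0,0,0],[0.213,-0.341,0,0,0,0],[0.213,-0.341,0,0,0,0],[0.213,-0.341,0,0,0,0],[0.213,-0.341,0,0,0,0],[0.213,-0.341,0,0,0,0],[0.213,-0.341,0,0,0,0],[0.213,-0.341,0,0,0,0],[0.213,-0.341,0,0,0,0],[0.213,-0.341,0,0,0,0],[0.213,-0.341,0,0,0,0],[0.213,-0.341,0,0,0,0],[0.213,-0.341,0,0,0,0],[0.213,-0.341,0,0,0,0]]' 1 30
```

```text
t: 3.12
eef_pos: [0.5222, -0.0226, 0.2148]
ee_rot: [3.142, 0.0, 0.001]
force: [1.2, -0.4, 0.7]
finger_gap: 0.092
grasp_force: 0.0
```

```bash
python3 -m jog '[[0,0,0.317,0,0,0],[0,0,0.317,0,0,0],[0,0,0.317,0,0,0],[0,0.01,0.317,0,0,0],[0,0,0,0,0,0]]'; python3 -m jog '[[0,0,0,0,0,0],[0,0,0,0,0,0],[0,0,0,0,0,0],[0,0,0,0,0,0],[0,0,0,0,0,0],[0,0,0,0,0,0],[0,0,0,0,0,0],[0,0,0,0,0,0],[0,0,0,0,0,0],[0,0,0,0,0,0]]' 0 30
```

```text
t: 3.53
eef_pos: [0.5176, -0.0253, 0.0829]
ee_rot: [-3.141, -0.001, 0.013]
force: [-1.6, 0.5, -0.7]
finger_gap: 0.0917
grasp_force: 0.0
t: 4.37
eef_pos: [0.5214, -0.0256, 0.0878]
ee_rot: [-3.142, 0.0, 0.0]
force: [-0.1, -0.5, 0.4]
finger_gap: 0.0271
grasp_force: 0.0
```

Run:
```python
import numpy as np
# shifts per step in tool axes (y=-world y, z=-world z), fraction of 0.1 m
r=.152
for n,a in((20,np.linspace(0,1.8,21)),(40,np.linspace(1.8,.12,41))):
    p=a+.045; y=-r*np.cos(p); z=r*np.sin(p)
    print(n,[[round(-u*10,3),round(-v*10,3)] for u,v in zip(np.diff(y),np.diff(z))])
```

```text
20 [[np.float64(-0.012), np.float64(-0.136)], [np.float64(-0.024), np.float64(-0.135)], [np.float64(-0.036), np.float64(-0.132)], [np.float64(-0.048), np.float64(-0.128)], [np.float64(-0.059), np.float64(-0.123)], [np.float64(-0.07), np.float64(-0.117)], [np.float64(-0.081), np.float64(-0.111)], [np.float64(-0.09), np.float64(-0.103)], [np.float64(-0.099), np.float64(-0.094)], [np.float64(-0.107), np.float64(-0.085)], [np.float64(-0.114), np.float64(-0.075)], [np.float64(-0.121), np.float64(-0.064)], [np.float64(-0.126), np.float64(-0.053)], [np.float64(-0.13), np.float64(-0.042)], [np.float64(-0.133), np.float64(-0.03)], [np.float64(-0.136), np.float64(-0.018)], [np.float64(-0.137), np.float64(-0.006)], [np.float64(-0.137), np.float64(0.007)], [np.float64(-0.135), np.float64(0.019)], [np.float64(-0.133), np.float64(0.031)]]
40 [[np.float64(0.062), np.float64(-0.016)], [np.float64(0.062), np.float64(-0.013)], [np.float64(0.063), np.float64(-0.011)], [np.float64(0.063), np.float64(-0.008)], [np.float64(0.064), np.float64(-0.005)], [np.float64(0.064), np.float64(-0.003)], [np.float64(0
[... 640 characters left out ...]
5), np.float64(0.04)], [np.float64(0.048), np.float64(0.042)], [np.float64(0.046), np.float64(0.044)], [np.float64(0.045), np.float64(0.046)], [np.float64(0.043), np.float64(0.047)], [np.float64(0.041), np.float64(0.049)], [np.float64(0.039), np.float64(0.051)], [np.float64(0.036), np.float64(0.052)], [np.float64(0.034), np.float64(0.054)], [np.float64(0.032), np.float64(0.055)], [np.float64(0.029), np.float64(0.057)], [np.float64(0.027), np.float64(0.058)], [np.float64(0.025), np.float64(0.059)], [np.float64(0.022), np.float64(0.06)], [np.float64(0.02), np.float64(0.061)], [np.float64(0.017), np.float64(0.062)], [np.float64(0.014), np.float64(0.062)], [np.float64(0.012), np.float64(0.063)]]
```

Fingers are still closing; finish the grip.

```bash
python3 -m jog '[[0,0,0,0,0,0],[0,0,0,0,0,0],[0,0,0,0,0,0],[0,0,0,0,0,0],[0,0,0,0,0,0]]'
```

```text
t: 4.78
eef_pos: [0.5213, -0.0239, 0.0877]
ee_rot: [-3.139, 0.002, 0.0]
force: [0.3, 11.3, 0.2]
finger_gap: 0.0132
grasp_force: 30.0
```

```bash
python3 -m jog '[[0,-0.027,-0.136,0,0,0],[0,-0.024,-0.135,0,0,0],[0,-0.036,-0.132,0,0,0],[0,-0.048,-0.128,0,0,0],[0,-0.059,-0.123,0,0,0],[0,-0.07,-0.117,0,0,0],[0,-0.081,-0.111,0,0,0],[0,-0.09,-0.103,0,0,0],[0,-0.099,-0.094,0,0,0],[0,-0.107,-0.085,0,0,0]]'
```

```text
t: 5.62
eef_pos: [0.5214, 0.0351, 0.206]
ee_rot: [3.135, 0.002, 0.0]
force: [-4.1, -14.9, 13.0]
finger_gap: 0.0131
grasp_force: 30.0
```

```bash
python3 -m jog '[[0,-0.114,-0.075,0,0,0],[0,-0.121,-0.064,0,0,0],[0,-0.126,-0.053,0,0,0],[0,-0.13,-0.042,0,0,0],[0,-0.133,-0.03,0,0,0],[0,-0.136,-0.018,0,0,0],[0,-0.137,-0.006,0,0,0],[0,-0.137,0.007,0,0,0],[0,-0.135,0.019,0,0,0],[0,-0.133,0.031,0,0,0],[0,0,0,0,0,0]]'
```

```text
t: 6.53
eef_pos: [0.5211, 0.1693, 0.2269]
ee_rot: [3.139, 0.003, -0.001]
force: [-3.0, -4.3, 4.3]
finger_gap: 0.013
grasp_force: 30.0
```

Clip is at the open stop. Release, rise, and look.

```bash
python3 -m jog '[[0,0,0,0,0,0],[0,0,0,0,0,0],[0,0,0,0,0,0],[0,0,0,0,0,0],[0,0,0,0,0,0],[0,0,-0.2,0,0,0],[0,0,-0.3,0,0,0],[-0.2,0.3,0,0,0,0],[-0.2,0.3,0,0,0,0],[-0.2,0.3,0,0,0,0]]' 0.6
python3 - <<'E'
from h import *
b=snapshot("top");save(b,"t3.png",(200,160,420,280),3.6)
print(state()["eef_pos"])
# predicted knob top pixel and bar pixel
for X in [(.5755,-.183,.081),(.572,-.183,.081),(.5755,.1693,.246),(.5755,-.183,.039)]: print(X,proj(b,X),(proj(b,X)-[200,160])*3.6)
E
```

```text
t: 7.37
eef_pos: [0.4609, 0.078, 0.2776]
ee_rot: [-3.141, -0.001, -0.002]
force: [-0.2, -1.3, 1.2]
finger_gap: 0.0551
grasp_force: 0.0
[0.45682409 0.07381914 0.27700895]
(0.5755, -0.183, 0.081) [377.61920939 227.7439203 ] [639.42915379 243.87811307]
(0.572, -0.183, 0.081) [377.6659178  229.34648766] [639.59730408 249.64735559]
(0.5755, 0.1693, 0.246) [196.76621533 209.01678027] [-11.64162483 176.46040899]
(0.5755, -0.183, 0.039) [375.32492087 231.89635327] [631.16971512 258.82687177]
```

View pics/t3.png

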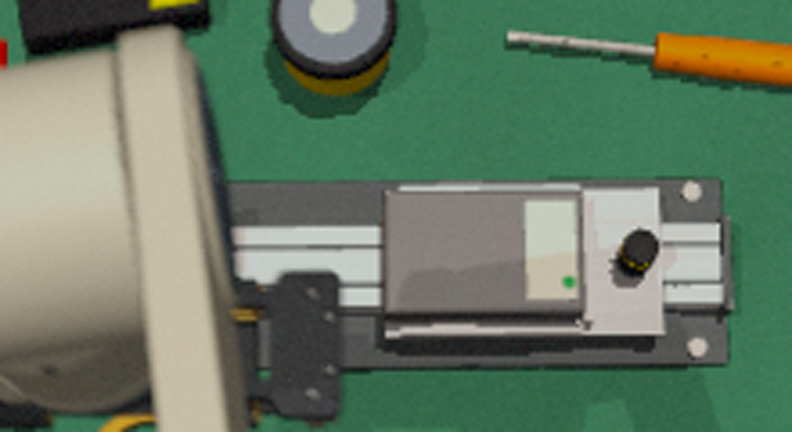

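The crop shows the knob top at (642,241), i.e. y ≈ -0.184, x ≈ 0.577, and the bar stays open at far left. Next I'll go behind the knob with shut fingers.

```bash
python3 -m jog '[[0.133,0.333,0,0,0,0],[0.133,0.333,0,0,0,0],[0.133,0.333,0,0,0,0],[0.133,0.333,0,0,0,0],[0.133,0.333,0,0,0,0],[0.133,0.333,0,0,0,0],[0.133,0.333,0,0,0,0],[0.133,0.333,0,0,0,0],[0.133,0.333,0,0,0,0],[0,0,0,0,0,0]]' 0; python3 -m jog '[[0,0,0.35,0,0,0],[0,0,0.35,0,0,0],[0,0,0.35,0,0,0],[0,0,0.35,0,0,0],[0,0,0.3,0,0,0],[0,0,0.3,0,0,0],[0,0,0.25,0,0,0],[0,0,0,0,0,0],[0,0,0,0,0,0]]'
```

```text
t: 8.25
eef_pos: [0.5828, -0.2265, 0.2768]
ee_rot: [3.139, -0.005, 0.002]
force: [-1.4, 1.4, -0.3]
finger_gap: 0.0003
grasp_force: 0.0
t: 9.0
eef_pos: [0.5802, -0.2205, 0.0515]
ee_rot: [-3.141, 0.0, 0.004]
force: [-0.2, -1.2, 0.8]
finger_gap: 0.0003
grasp_force: 0.0
```

```bash
python3 -m jog '[[-0.03,-0.03,0,0,0,0],[0,-0.05,0,0,0,0],[0,-0.08,0,0,0,0],[0,-0.1,0,0,0,0],[0,-0.1,0,0,0,0],[0,-0.1,0,0,0,0],[0,-0.1,0,0,0,0],[0,-0.1,0,0,0,0],[0,-0.1,0,0,0,0],[0,-0.1,0,0,0,0],[0,-0.1,0,0,0,0],[0,-0.08,0,0,0,0],[0,-0.05,0,0,0,0],[0,0,0,0,0,0]]'
```

```text
t: 10.17
eef_pos: [0.5793, -0.1112, 0.0539]
ee_rot: [3.141, 0.002, 0.005]
force: [0.1, -0.6, 0.8]
finger_gap: 0.0003
grasp_force: 0.5
```

```bash
python3 -m jog '[[0,-0.05,0.01,0,0,0],[0,-0.05,0,0,0,0],[0,-0.05,0,0,0,0],[0,-0.03,0,0,0,0]]'; for i in 1 ; do python3 -m jog '[[0,-0.03,0,0,0,0],[0,-0.02,0,0,0,0]]'; done
python3 - <<'E'
from h import *
a=snapshot("scene");b=snapshot("top");A=a["color"][190:330,200:420];B=b["color"][160:280,200:420]
cv2.imwrite("pics/t4.png",cv2.resize(np.vstack([A,B])[:,:,::-1],None,fx=2.2,fy=2.2,interpolation=cv2.INTER_CUBIC))
E
```

```text
t: 10.5
eef_pos: [0.5799, -0.0951, 0.0532]
ee_rot: [3.139, 0.001, 0.006]
force: [0.3, -9.9, 8.5]
finger_gap: 0.0007
grasp_force: 5.3
t: 10.67
eef_pos: [0.5799, -0.0902, 0.0532]
ee_rot: [3.139, 0.001, 0.006]
force: [-0.1, -9.6, 8.5]
finger_gap: 0.0002
grasp_force: 5.4
```

View pics/t4.png

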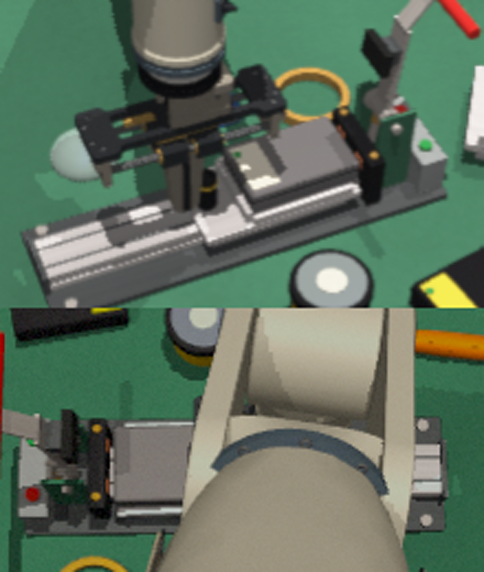

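The view shows the clip open and the pack a few mm short of the contact block (scene part, (345,150)). I'll continue in small steps.

```bash
for i in 1; do python3 -m jog '[[0,-0.02,0,0,0,0],[0,-0.01,0,0,0,0]]'; python3 -m jog '[[0,-0.02,0,0,0,0],[0,0,0,0,0,0]]' ;python3 -m jog '[[0,-0.015,0,0,0,0],[0,0,0,0,0,0]]' ; done
```

```text
t: 10.93
eef_pos: [0.5799, -0.0873, 0.0531]
ee_rot: [3.139, 0.001, 0.006]
force: [-0.2, -8.8, 8.5]
finger_gap: 0.0003
grasp_force: 5.1
t: 11.1
eef_pos: [0.5798, -0.0851, 0.0531]
ee_rot: [3.14, 0.001, 0.006]
force: [0.4, -8.1, 8.0]
finger_gap: 0.0005
grasp_force: 4.3
t: 11.27
eef_pos: [0.5798, -0.0837, 0.0531]
ee_rot: [3.14, 0.001, 0.006]
force: [0.7, -8.5, 7.6]
finger_gap: 0.0004
grasp_force: 4.5
```

```bash
python3 -m jog '[[0,-0.02,0,0,0,0],[0,0,0,0,0,0]]'; python3 -m jog '[[0,-0.02,0,0,0,0],[0,0,0,0,0,0]]' ;python3 -m jog '[[0,-0.015,0,0,0,0],[0,0,0,0,0,0]]'
```

```text
t: 11.43
eef_pos: [0.5798, -0.0829, 0.0532]
ee_rot: [3.138, 0.002, 0.006]
force: [0.0, -15.1, 7.9]
finger_gap: 0.0
grasp_force: 8.2
t: 11.6
eef_pos: [0.5798, -0.0826, 0.0533]
ee_rot: [3.135, 0.004, 0.006]
force: [-2.1, -26.1, 7.6]
finger_gap: 0.0003
grasp_force: 13.3
t: 11.77
eef_pos: [0.5797, -0.0825, 0.0533]
ee_rot: [3.133, 0.004, 0.006]
force: [-1.5, -34.3, 8.2]
finger_gap: 0.0002
grasp_force: 17.1
```

Force rises sharply at y = -0.0827, so the pack is home. Back off, rise, and go over the bar.

```bash
python3 -m jog '[[0,0.04,0,0,0,0],[0,0.1,0,0,0,0],[0,0.1,0,0,0,0],[0,0,-0.2,0,0,0],[0,0,-0.35,0,0,0],[0,0,-0.35,0,0,0],[0,0,-0.4,0,0,0],[0,0,-0.4,0,0,0],[0,0,-0.4,0,0,0],[0,0,-0.25,0,0,0],[0,0,0,0,0,0]]'
python3 - <<'E'
from h import *
a=snapshot("scene");b=snapshot("top");A=a["color"][190:330,200:420];B=b["color"][160:280,200:420]
cv2.imwrite("pics/t5.png",cv2.resize(np.vstack([A,B])[:,:,::-1],None,fx=2.2,fy=2.2,interpolation=cv2.INTER_CUBIC))
print(state()["eef_pos"],state()["ee_rot"])
E
```

```text
t: 12.68
eef_pos: [0.5808, -0.1015, 0.2928]
ee_rot: [3.141, 0.0, 0.014]
force: [1.2, -0.2, 0.7]
finger_gap: 0.0008
grasp_force: 0.0
[ 0.57835951 -0.10107609  0.28710678] [-3.14142915e+00 -6.63047890e-05 -2.85783406e-03]
```

View pics/t5.png

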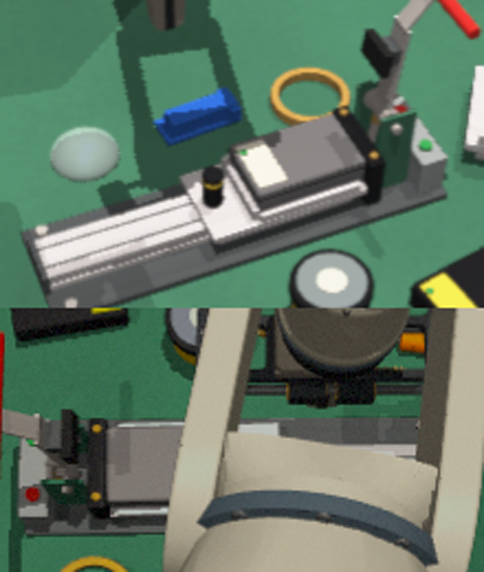

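Pack is flush on the contact block (scene part, (358,150)) and the bar is open at (455,15). Next: approach the bar.

```bash
python3 -m jog '[[-0.071,-0.338,0,0,0,0],[-0.071,-0.338,0,0,0,0],[-0.071,-0.338,0,0,0,0],[-0.071,-0.338,0,0,0,0],[-0.071,-0.338,0,0,0,0],[-0.071,-0.338,0,0,0,0],[-0.071,-0.338,0,0,0,0],[-0.071,-0.338,0,0,0,0],[0,0,0,0,0,0],[0,0,0,0,0,0],[0,0,0,0,0,0],[0,0,0,0,0,0]]' 0.7
```

```text
t: 13.78
eef_pos: [0.5211, 0.1682, 0.2853]
ee_rot: [3.141, -0.001, -0.002]
force: [0.1, -0.0, 0.0]
finger_gap: 0.0643
grasp_force: 0.0
```

```bash
python3 -m jog '[[0,-0.005,0.2,0,0,0],[0,-0.005,0.2,0,0,0],[0,0,0.185,0,0,0],[0,0,0,0,0,0]]'; python3 -m jog '[[0,0,0,0,0,0],[0,0,0,0,0,0],[0,0,0,0,0,0],[0,0,0,0,0,0],[0,0,0,0,0,0],[0,0,0,0,0,0],[0,0,0,0,0,0],[0,0,0,0,0,0],[0,0,0,0,0,0]]' 0 30
```

```text
t: 14.12
eef_pos: [0.5195, 0.1683, 0.2242]
ee_rot: [3.14, -0.003, -0.009]
force: [-0.4, -0.0, -1.8]
finger_gap: 0.0643
grasp_force: 0.0
t: 14.87
eef_pos: [0.5214, 0.1694, 0.228]
ee_rot: [3.14, 0.001, 0.0]
force: [-0.0, -4.9, 2.8]
finger_gap: 0.013
grasp_force: 30.0
```

Gripped; lower along the arc, slowly.

```bash
python3 -m jog '[[0,0.062,-0.016,0,0,0],[0,0.062,-0.013,0,0,0],[0,0.063,-0.011,0,0,0],[0,0.063,-0.008,0,0,0],[0,0.064,-0.005,0,0,0],[0,0.064,-0.003,0,0,0],[0,0.064,0,0,0,0],[0,0.064,0.003,0,0,0],[0,0.064,0.005,0,0,0],[0,0.063,0.008,0,0,0],[0,0.063,0.011,0,0,0],[0,0.062,0.013,0,0,0],[0,0.062,0.016,0,0,0],[0,0.061,0.018,0,0,0],[0,0.06,0.021,0,0,0],[0,0.059,0.023,0,0,0],[0,0.058,0.026,0,0,0],[0,0.057,0.028,0,0,0],[0,0.056,0.031,0,0,0],[0,0.055,0.033,0,0,0]]'
```

```text
t: 16.53
eef_pos: [0.5212, 0.0471, 0.2094]
ee_rot: [3.141, 0.0, -0.0]
force: [1.8, 1.8, -0.2]
finger_gap: 0.0128
grasp_force: 30.0
```

```bash
python3 -m jog '[[0,0.053,0.035,0,0,0],[0,0.052,0.038,0,0,0],[0,0.05,0.04,0,0,0],[0,0.048,0.042,0,0,0],[0,0.046,0.044,0,0,0],[0,0.045,0.046,0,0,0],[0,0.043,0.047,0,0,0],[0,0.041,0.049,0,0,0],[0,0.039,0.051,0,0,0],[0,0.036,0.052,0,0,0],[0,0.034,0.054,0,0,0],[0,0.032,0.055,0,0,0],[0,0.029,0.057,0,0,0],[0,0.027,0.058,0,0,0],[0,0.025,0.059,0,0,0],[0,0.022,0.06,0,0,0]]'
```

```text
t: 17.87
eef_pos: [0.5211, -0.0148, 0.1304]
ee_rot: [3.141, 0.0, -0.001]
force: [-1.7, -2.2, -1.5]
finger_gap: 0.0131
grasp_force: 30.0
```

```bash
python3 -m jog '[[0,0.01,0.03,0,0,0],[0,0.01,0.03,0,0,0],[0,0.009,0.03,0,0,0],[0,0.008,0.03,0,0,0],[0,0.008,0.03,0,0,0],[0,0.007,0.03,0,0,0],[0,0.005,0.02,0,0,0],[0,0.003,0.01,0,0,0],[0,0,0,0,0,0]]'; python3 -m jog '[[0,0.003,0.015,0,0,0],[0,0,0,0,0,0]]';  python3 -m jog '[[0,0.003,0.015,0,0,0],[0,0,0,0,0,0]]'
```

```text
t: 18.62
eef_pos: [0.5212, -0.0204, 0.1098]
ee_rot: [-3.142, 0.0, 0.001]
force: [-3.0, -2.1, -0.2]
finger_gap: 0.0131
grasp_force: 30.0
t: 18.78
eef_pos: [0.5212, -0.0208, 0.1084]
ee_rot: [-3.142, -0.0, 0.0]
force: [-2.3, -3.4, -1.4]
finger_gap: 0.0132
grasp_force: 30.0
t: 18.95
eef_pos: [0.5212, -0.021, 0.1069]
ee_rot: [-3.142, -0.0, 0.0]
force: [-3.1, -2.5, -1.7]
finger_gap: 0.0132
grasp_force: 30.0
```

```bash
for i in 1; do python3 -m jog '[[0,0.003,0.015,0,0,0],[0,0,0,0,0,0]]';  python3 -m jog '[[0,0.002,0.015,0,0,0],[0,0,0,0,0,0]]'; python3 -m jog '[[0,0.002,0.015,0,0,0],[0,0,0,0,0,0]]'; done
```

```text
t: 19.12
eef_pos: [0.5212, -0.0213, 0.1053]
ee_rot: [-3.141, -0.0, 0.0]
force: [-3.8, -1.5, -2.5]
finger_gap: 0.013
grasp_force: 30.0
t: 19.28
eef_pos: [0.5212, -0.0215, 0.1038]
ee_rot: [3.142, 0.0, -0.0]
force: [-2.9, -2.5, -1.7]
finger_gap: 0.013
grasp_force: 30.0
t: 19.45
eef_pos: [0.5212, -0.0218, 0.1024]
ee_rot: [3.142, 0.0, -0.0]
force: [-3.8, -2.2, -2.4]
finger_gap: 0.0131
grasp_force: 30.0
```

```bash
for i in 1; do python3 -m jog '[[0,0.002,0.015,0,0,0],[0,0,0,0,0,0]]';  python3 -m jog '[[0,0.002,0.015,0,0,0],[0,0,0,0,0,0]]'; done
python3 - <<'E'
from h import *
a=snapshot("scene");b=snapshot("top")
save(a,"s6.png",(230,200,430,320),4)
im=b["color"].astype(int); m=(im[:,:,0]>140)&(im[:,:,1]<60)&(im[:,:,2]<60)
ys,xs=np.where(m);print(len(xs),xs.mean(),ys.min(),ys.max())
for th in(0,.06,.12,.18):
  X=lambda o:(.5755+o,.1285-.152*np.cos(th+.045),.1+.152*np.sin(th+.045)+.0)
  print(th,proj(b,X(0)),proj(a,X(.07)),proj(a,X(0)))
im=a["color"].astype(int); m=((im[:,:,0]>140)&(im[:,:,1]<60)&(im[:,:,2]<60)).astype(np.uint8)
n,l,st,c=cv2.connectedComponentsWithStats(m)
for k in range(1,n):
    if st[k,4]>25: print(st[k],c[k])
E
```

```text
t: 19.62
eef_pos: [0.5213, -0.0218, 0.1021]
ee_rot: [-3.141, 0.0, 0.0]
force: [-8.2, -2.4, 12.4]
finger_gap: 0.0128
grasp_force: 30.0
t: 19.78
eef_pos: [0.5214, -0.0219, 0.1018]
ee_rot: [-3.141, 0.0, -0.0]
force: [-13.1, -0.5, 27.8]
finger_gap: 0.0131
grasp_force: 30.0
54 270.7037037037037 0 247
0 [302.56849158 225.32087306] [324.21475395 278.0256532 ] [311.12142776 255.51104471]
0.06 [302.17231138 224.34104664] [324.65525922 274.98078973] [311.47785824 252.46488913]
0.12 [301.50465652 223.35301071] [325.34254592 271.8484968 ] [312.07300931 249.33853394]
0.18 [300.5615632  222.36037516] [326.27759908 268.64046264] [312.90798251 246.14374637]
[303 235  25  39 214] [314.21028037 253.43457944]
```

View pics/s6.png

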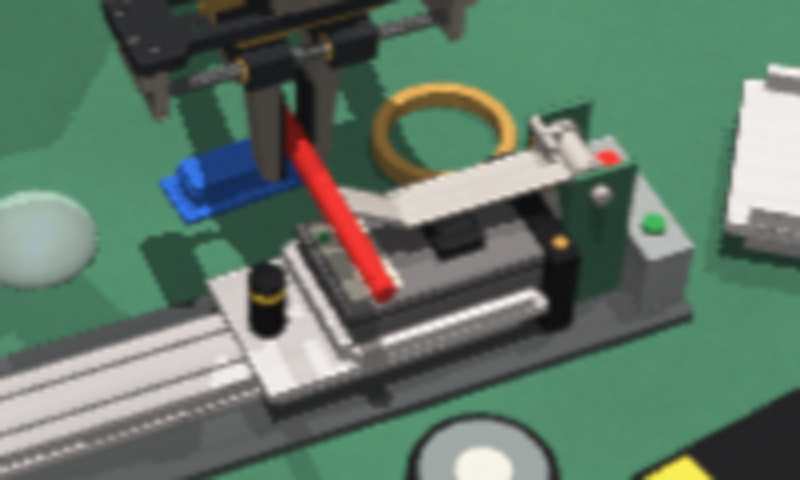

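The picture shows the pad lying on the pack (crop (455,235)) with the bar at about 0.12 rad. The force turned upward, so it's resting. I'll ease the excess, release, and withdraw upward.

```bash
python3 -m jog '[[0,0,-0.02,0,0,0],[0,0,0,0,0,0]]'; python3 -m jog '[[0,0,0,0,0,0],[0,0,0,0,0,0],[0,0,0,0,0,0],[0,0,0,0,0,0],[0,0,0,0,0,0]]' 0.6; python3 -m jog '[[0,0,-0.1,0,0,0],[0,0,-0.2,0,0,0],[0,0,-0.35,0,0,0],[0,0,-0.35,0,0,0],[-0.2,0,-0.3,0,0,0],[-0.35,0,0,0,0,0],[-0.35,0,0,0,0,0],[0,0,0,0,0,0]]'
python3 - <<'E'
from h import *
a=snapshot("scene");save(a,"s7.png",(220,190,420,320),4)
im=a["color"].astype(int); m=((im[:,:,0]>140)&(im[:,:,1]<60)&(im[:,:,2]<60)).astype(np.uint8)
n,l,st,c=cv2.connectedComponentsWithStats(m)
for k in range(1,n):
    if st[k,4]>25: print(st[k],c[k])
E
```

```text
t: 20.05
eef_pos: [0.5213, -0.0218, 0.1021]
ee_rot: [-3.141, 0.0, -0.001]
force: [-5.2, 0.3, 5.1]
finger_gap: 0.0128
grasp_force: 30.0
t: 20.47
eef_pos: [0.5217, -0.0221, 0.1016]
ee_rot: [-3.142, -0.0, -0.001]
force: [-0.4, -0.6, -0.4]
finger_gap: 0.0442
grasp_force: 0.0
t: 21.13
eef_pos: [0.4257, -0.022, 0.232]
ee_rot: [-3.141, 0.0, 0.004]
force: [-0.1, 0.4, 0.9]
finger_gap: 0.0548
grasp_force: 0.0
[297 226  31  48 255] [311.35294118 248.78431373]
```

View pics/s7.png

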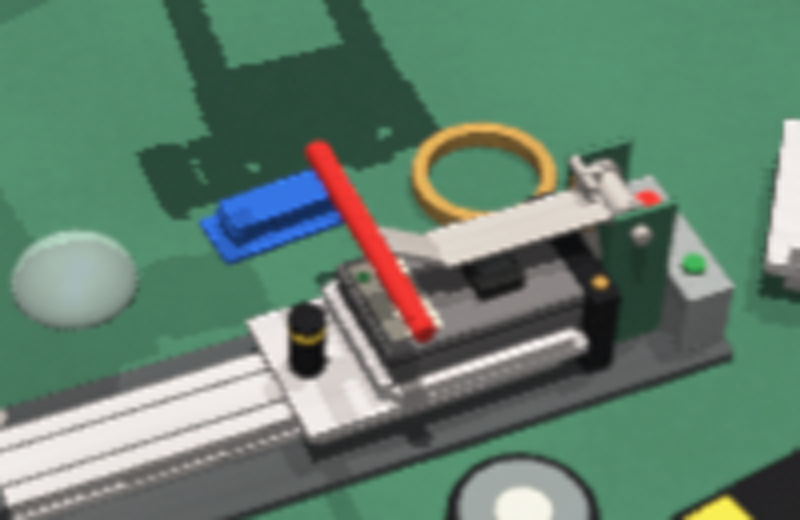

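The clip lies on the pack (bar centre at (311,249), matching 0.12 rad), the pack is on the contact block, the other things are undisturbed, and the gripper is clear.

```bash
python3 -c "
from bench import *
print(job_done())"
```

```text
the job is handed in; nothing more can be done
None
```

The pack is on test: I opened the clip until it stayed, pushed the pack home against the contact block, then lowered the clip onto it with the bar held all the way down, and handed the job in at about 21 s; the final picture shows the nearby things undisturbed.

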